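# Show the long hose nozzle to the inspection camera

### The job

Pick the one long hose nozzle out of the rack tray and hold it up in the air for the inspection camera: barbed end towards the lens, lying along the camera's slanting line of sight so that the lens looks straight into the bore, with the nozzle's middle on that line 12 cm in front of the lens glass. Leave the other fittings lying in their notches and do not knock the camera or its stand. Finish while still holding the nozzle steadily there; do not put it down or let go.

Things in the scene. Friction and masses are not known exactly. Their poses are not given: they have to be found in the camera images.
- nozzle_center (a point): Middle of the long hose nozzle, on its axis: white plastic tube 76 mm long, 16 mm outside diameter, about 30 g, the only long fitting (the other five are 52 mm). x runs along the tube to the barbed end: the 28 mm there carry three barbs, the rest is smooth. It lies level and may have rolled about x (y and z mean nothing). Grip across its middle from above.
- nozzle: The same long hose nozzle as a whole; origin and axes as in nozzle_center.
- nozzle_tip (a point): The centre of the nozzle's barbed end face, 38 mm from its middle along +x.
- tray: Dark grey rack tray, fixed, 220 (x) by 200 (y) mm; origin under its centre on the bench. Six places: x -55, +55, y -62, 0, +62 mm; the long nozzle may be in any. Fittings lie along x, barbs to +x (away from the robot), axis 32 mm above the bench, in 18 mm notches in two ribs (6 thick, 32 high) 20 mm either side of the middle. Between the ribs a 34 mm wide channel for fingers, floor 6 mm above the bench.
- focus (a point): The point in the air where the nozzle's middle must be: 120 mm in front of the lens glass on the camera's line of sight (nothing is there to see). Its x axis lies along the line of sight and points to the lens, 20 degrees upwards; y is level; z is square to both and points mostly up.
- lens (a point): Centre of the front glass of the inspection camera, a metal barrel (dark glass) 46 mm across at the front; same axes as focus, so the camera looks along -x, 20 degrees below level. The camera is clamped to its column at a height that differs from time to time and stays put.
- stand: The camera's stand: dark steel foot 130 by 140 mm by 14 mm with an upright steel column 22 mm across and about 365 mm tall; fixed to the bench; origin on the bench under the column. The camera looks towards the stand's -x; the lens is about 80 mm from the column's axis, 240 to 300 mm above the bench.
- short1_center (a point): Short barbed hose nozzle, white plastic, 52 mm long, 16 mm diameter, lying in one of the other places of the tray; point at its middle, x along it. To be left alone.
- short2_center (a point): Short barbed hose nozzle, white plastic, 52 mm long, 16 mm diameter, lying in one of the other places of the tray; point at its middle, x along it. To be left alone.
- short3_center (a point): Short barbed hose nozzle, white plastic, 52 mm long, 16 mm diameter, lying in one of the other places of the tray; point at its middle, x along it. To be left alone.
- sleeve1_center (a point): Short plain sleeve without barbs, white plastic, 52 mm long, 16 mm diameter, lying in one of the other places of the tray; point at its middle, x along it. To be left alone.
- sleeve2_center (a point): Short plain sleeve without barbs, white plastic, 52 mm long, 16 mm diameter, lying in one of the other places of the tray; point at its middle, x along it. To be left alone.
There are look-alikes about, which are no part of the job. Leave any blue or pink look-alike of the nozzle alone.

How it is judged:
By the outcome, as a careful person would: the job done as asked, in the order asked, and still so for the second after the job is handed in, while the arm keeps its last pose, push and grip.
It also fails if it takes over 48 s, if anything falls off the work surface, if the arm or the gripper's body presses on something with over 40 N, if the wrist force passes 120 N, or if a joint passes its speed limit or range.

### The arm

A 7-joint arm with a two-finger parallel gripper is mounted at the origin on the work surface. World frame = base frame: x ahead of the robot, y to its left, z up, the work surface at z = 0. Lengths are in m, angles in degrees, forces in N, time in s.
With the tool pointing down it reaches from about 0.4 to 0.875 m from the base axis. Payload 6.5 kg.
Tool frame: the origin (TCP) lies at the centre of the arm's flange, where the gripper is bolted on; the fingertips stand 166 mm ahead of it and the grasp point (between the pads) lies 147 mm ahead of it; z points along the fingers, y is the direction in which the jaws open and shut (so a half turn about z gives the same grasp; the last joint's range is limited). The gripper opens to 88 mm and grips with 3 to 60 N. Pads are 18 mm wide; open, the fingers measure 123 mm over their backs; the gripper's body (75 mm by 187 mm) begins 45 mm behind the grasp point.
Start: joints at [-68.938, 30.733, -0.252, 88.115, 0.149, 61.152, -4.079], TCP at [0.273, 0.59, 0.405] pointing down, gripper open.
Joint ranges: [-154.64, 154.64], [-21.42, 123.67], [-72.66, 72.17], [13.99, 137.28], [-74.86, 254.86], [10.95, 109.41], [-158.01, 158.01]. Speed limits (degrees/s): [136.94, 136.94, 180, 180, 180, 180, 180].

### API

Orientations are given as a 3x3 rotation matrix whose columns are the frame's x, y, z axes.
In Python, from plant import sense, grab_frame, camera_info, finish_job gives the robot as it stands.
- The arm moves only by the tool step_arm, never from a script. Its argument "series" is a list of rows, each an object with "jaw": the gripper's target within -1 to 1 (shut at 1, half-way at 0, fully open at -1); "travel": the shift along the tool's x, y, z in m, a list of three; "turn": the turn, a rotation vector about the tool's x, y, z in degrees, a list of three. A call has 1 to 12 rows; each row is the pose to reach, as a shift and turn from the pose commanded when the call began, along the tool's axes at that moment; what a row does not reach only later rows make up. A row lasts 1/8 s, in which the tool goes at most 62.5 mm and 10.7 degrees, less where a joint would pass 70% of its speed; a pose out of reach is approached as far as the arm can. A call with a gripper value outside its range is refused whole. The fingers move at their own pace and stop on an object; "squeeze" is the grip in N (left out, the last holds). Time passes only in rows, so rows that repeat a pose let the fingers close. It gives the time, the measured TCP pose, the force and the opening at its end, in the units of the state.
- sense(): the state, without advancing time (a new reading comes with each control period).
- grab_frame(name): name is "scene" or "top" or "wrist"; returns the picture (420x560x3 uint8, blue, green, red); there is no depth.
- camera_info(name): a dict with "fov_y" (degrees; the focal length in pixels is half the picture's height over the tangent of half this angle, whatever the lens; pixels are square), "cx", "cy" (the principal point, pixels), "R" (3x3) and "t" (3): a world point X has camera coordinates R X + t; the wrist camera has in their place "tool_from_camera" (4x4, takes a point from camera to tool coordinates, whose origin is the TCP and whose axes are the flange's). Camera axes: x right, y down, z forward; pixel columns grow to the right and rows downward; lengths in m; the calibration is good to about 2 mm. The wrist camera is an equidistant fisheye: a pixel r from the principal point sees the ray r / f radians off the axis. A picture is of the moment at which its call begins: read the wrist's pose just before it. camera_info takes no time and is no camera call.
- finish_job(): hands the job in, once; it reports no verdict.
The state is a dict: "clock": time; "joint_pos": joint angles; "joint_velocities": joint speeds; "effort": joint torques, N m; "ee_pos": TCP position; "orientation": TCP orientation; "force": force on the tool from outside, world axes, zero at the start; "torque": the same for the moment, N m; "gripper_width": opening from 0.0 (shut) to 1.0 (fully open).
Only numpy, scipy, OpenCV 4.12 (cv2) and the standard library are available. Lean on these libraries where they do the work, as an engineer would, in place of code of your own. Each camera call takes 0.05 s, during which the arm holds its last target. There are 200 camera calls.

## Working session

There is one attempt and no reset: what is moved stays moved. The work goes in short steps, Python scripts to look and compute and a tool call to move; the robot and the scene stay as the last step left them, time stands still between calls to the robot, and variables do not carry over. Pictures are saved under pics/ and viewed, about 8 in all and at most 12, crops included, and the job is handed in when it is done.

Besides the shell and the picture viewer there is one more tool, called after "Request:" as name([rows], argument=value, ...), one row to a line, values as JSON. step_arm: Moves the arm, as the interface text tells. Its arguments: {"type":"object","properties":{"series":{"type":"array"},"squeeze":{"type":"number"}},"required":["series"]}

```bash
mkdir -p pics; ls
cat > h.py <<'E'
import numpy as np, cv2
from plant import sense, grab_frame, camera_info, finish_job
def K(n):
    c=camera_info(n); return 210/np.tan(np.radians(c["fov_y"]/2)),c
def ray(n,u,v):
    f,c=K(n); R=np.array(c["R"]);t=np.array(c["t"])
    d=R.T@np.array([(u-c["cx"])/f,(v-c["cy"])/f,1]); return -R.T@t,d/np.linalg.norm(d)
def plane(n,u,v,z):
    o,d=ray(n,u,v); return o+d*(z-o[2])/d[2]
def proj(n,X):
    f,c=K(n); p=np.array(c["R"])@np.array(X)+np.array(c["t"]); return np.array([c["cx"]+f*p[0]/p[2],c["cy"]+f*p[1]/p[2]])
def tri(r):
    A=0;b=0
    for o,d in r:
        P=np.eye(3)-np.outer(d,d);A=A+P;b=b+P@o
    X=np.linalg.solve(A,b); return X,[np.linalg.norm((np.eye(3)-np.outer(d,d))@(X-o)) for o,d in r]
E
python3 - <<'E'
from h import *
for n in ("scene","top"):
    cv2.imwrite(f"pics/{n}0.png",grab_frame(n)); print(n,K(n))
s=sense();print(s["clock"],s["ee_pos"],s["orientation"],s["gripper_width"]); print(camera_info("wrist"))
E
```

```text
pics
scene (np.float64(423.43229524083773), {'fov_y': 52.757953752076446, 'cx': 278.4059543814291, 'cy': 209.89500000393264, 'R': array([[ 0.83861325,  0.54466198, -0.00843485],
       [ 0.44771798, -0.698004  , -0.55887299],
       [-0.31028443,  0.46490186, -0.82921036]]), 't': array([-0.52910905, -0.15391677,  1.06405258])})
top (np.float64(387.7847816688885), {'fov_y': 56.87441258032485, 'cx': 274.59667232814166, 'cy': 207.09829550772952, 'R': array([[ 2.92658819e-02, -9.99571548e-01, -4.78465648e-04],
       [-9.88250607e-01, -2.88625778e-02, -1.50092272e-01],
       [ 1.50014155e-01,  4.86542668e-03, -9.88671877e-01]]), 't': array([-0.01475579,  0.60417822,  0.85348598])})
0.1 [0.27304734 0.5895455  0.40393264] [[-9.07423090e-01  4.20217836e-01 -5.52849314e-04]
 [ 4.20218182e-01  9.07421881e-01 -1.48624544e-03]
 [-1.22879278e-04 -1.58097076e-03 -9.99998743e-01]] 1.0040670142046044
{'fov_y': 65.70646984690485, 'cx': 277.369162933257, 'cy': 212.70408952757722, 'tool_from_camera': array([[ 7.65888578e-04, -9.45960675e-01, -3.24280456e-01,
         8.41938253e-02],
       [ 9.99999700e-01,  6.87920244e-04,  3.55071815e-04,
        -2.79155474e-04],
       [-1.12804883e-04, -3.24280631e-01,  9.45960919e-01,
         2.05487110e-02],
       [ 0.00000000e+00,  0.00000000e+00,  0.00000000e+00,
         1.00000000e+00]])}
```

View pics/scene0.png

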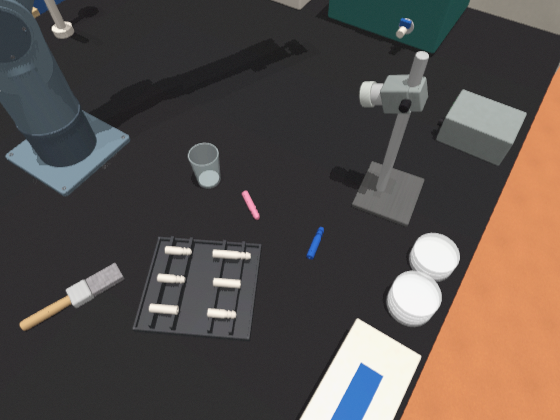

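View pics/top0.png

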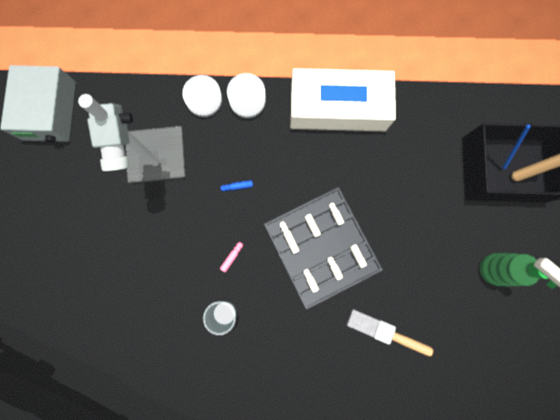

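The scene view shows six white fittings in the tray. Five are about 26 px long, at scene (178,251), (171,279), (164,309), (227,283) and (221,314). The one at scene (231,254), top (289,238), is clearly longest, about 38 px, so it fits the description. The blue and pink pieces are look-alikes outside the tray. The inspection camera barrel is at scene (372,95), top (113,158). I'll confirm all this in one enlarged crop.

Run:
```python
from h import *
a={n:cv2.imread(f"pics/{n}0.png") for n in("scene","top")}
c=lambda n,x,y,w,h,W,H:cv2.resize(a[n][y:y+h,x:x+w],(W,H),interpolation=cv2.INTER_CUBIC)
# tray crops 130x100 -> 390x300 (x3); camera crops 78x60 x5
top=np.hstack([c("scene",135,235,130,100,390,300),c("top",262,186,130,100,390,300)])
bot=np.hstack([c("scene",352,50,78,60,390,300),c("top",75,85,78,60*0+60,390,300)])
bot=np.hstack([c("scene",352,50,78,60,390,300),c("top",72,90,117,90,390,300)])
cv2.imwrite("pics/crops.png",np.vstack([top,bot]))
for n in a:
    hsv=cv2.cvtColor(a[n],cv2.COLOR_BGR2HSV)
    m=((hsv[...,2]>150)&(hsv[...,1]<70)).astype(np.uint8)
    k,l,st,ce=cv2.connectedComponentsWithStats(m)
    for i in range(1,k):
        if 30<st[i,4]<900:
            p=np.argwhere(l==i)[:,::-1].astype(float);mu=p.mean(0);u=np.linalg.svd(p-mu,full_matrices=False)[2][0]
            t=(p-mu)@u;e=[mu+u*t.min(),mu+u*t.max()]
            w=[plane(n,*x,.036) for x in e]
            print(n,st[i,4],mu.round(1),[x[:2].round(4) for x in w],round(np.linalg.norm(w[0]-w[1]),4))
```

```text
scene 160 [60.8 27.1] [array([-0.3981,  0.3029]), array([-0.3377,  0.329 ])] 0.0658
scene 49 [402.4  29.6] [array([0.5053, 0.8587]), array([0.5294, 0.8596])] 0.0241
scene 92 [421.9  55.2] [array([0.5975, 0.7715]), array([0.6316, 0.7785])] 0.0348
scene 790 [387.   86.7] [array([0.665 , 0.6763]), array([0.5327, 0.5434])] 0.1875
scene 264 [208.4 177.6] [array([0.3629, 0.0816]), array([0.3929, 0.1147])] 0.0446
scene 183 [177. 250.] [array([ 0.4181, -0.0953]), array([ 0.4657, -0.0697])] 0.054
scene 275 [230.3 253.9] [array([ 0.5034, -0.0494]), array([ 0.5723, -0.0134])] 0.0777
scene 208 [169.9 277.8] [array([ 0.4463, -0.1504]), array([ 0.4937, -0.1245])] 0.054
scene 224 [226.5 282.2] [array([ 0.5436, -0.0981]), array([ 0.5909, -0.0734])] 0.0534
scene 245 [163.1 308.2] [array([ 0.4753, -0.2046]), array([ 0.5246, -0.1787])] 0.0556
scene 233 [220.4 312.9] [array([ 0.5723, -0.1529]), array([ 0.6193, -0.1282])] 0.0531
top 170 [ 85.2 100.5] [array([0.8494, 0.49  ]), array([0.8624, 0.4576])] 0.035
top 63 [175.8 131.3] [array([0.7792, 0.2348]), array([0.7912, 0.2655])] 0.033
top 316 [174.  163.4]
[... 181 characters left out ...]
273]), array([ 0.5703, -0.1545])] 0.0575
top 209 [312.3 224.6] [array([ 0.5933, -0.0718]), array([ 0.5411, -0.0998])] 0.0592
top 289 [288.9 237.1] [array([ 0.5742, -0.012 ]), array([ 0.5013, -0.0512])] 0.0827
top 143 [230.6 257.4] [array([0.5185, 0.0798]), array([0.4575, 0.1189])] 0.0725
top 212 [358.3 255.7] [array([ 0.5242, -0.1791]), array([ 0.4733, -0.2063])] 0.0577
top 202 [334.8 268.3] [array([ 0.4954, -0.1245]), array([ 0.4439, -0.152 ])] 0.0583
top 370 [549.  269.1] [array([ 0.5025, -0.6067]), array([ 0.453 , -0.6561])] 0.07
top 218 [310.9 280.7] [array([ 0.4666, -0.0701]), array([ 0.4134, -0.0978])] 0.06
top 585 [221.3 315.4] [array([0.3832, 0.0971]), array([0.3206, 0.1399])] 0.0758
```

View pics/crops.png

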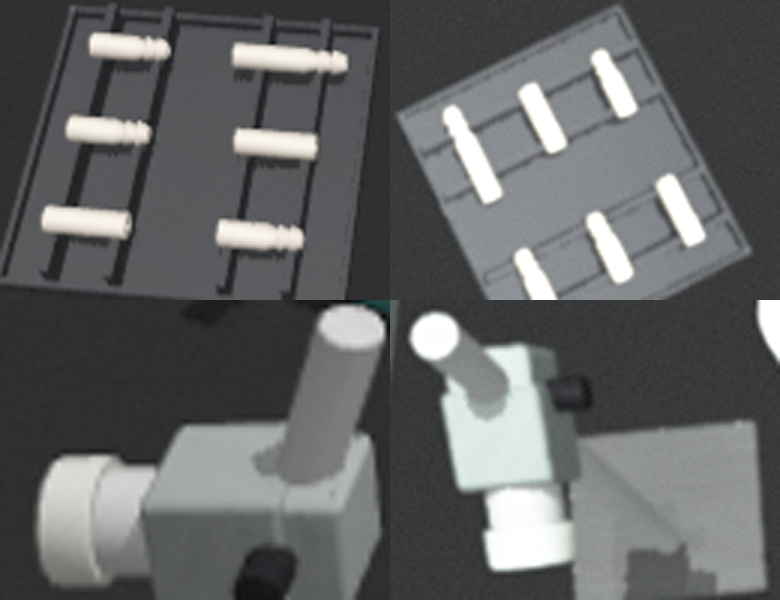

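The crop confirms that the fitting at scene (231,254) is the long barbed one, with its barbs at the right, +x end. Both views agree on its middle at (0.538, -0.0315) and its yaw near 28°. Next is a rough lens and stand estimate. The barrel front rim is near scene (361,94), top (114,170).

Run:
```python
from h import *
X,e=tri([ray("scene",361,94),ray("top",114,170)]);print("lens",X.round(4),np.round(e,4))
X,e=tri([ray("scene",421.5,56),ray("top",87,101)]);print("coltop",X.round(4),np.round(e,4))
im=cv2.imread("pics/top0.png").astype(int)
g=im.mean(2)[110:195,110:200]
m=((g>70)&(g<150)).astype(np.uint8); m=cv2.morphologyEx(m,cv2.MORPH_OPEN,np.ones((3,3)))
k,l,st,ce=cv2.connectedComponentsWithStats(m);print(st)
i=1+st[1:,4].argmax();ys,xs=np.where(l==i)
# right edge & bottom edge of foot, sub-pixel by gradient
G=cv2.GaussianBlur(im.mean(2),(3,3),0)
def line(P): 
    P=np.array([plane("top",x,y,.014)[:2] for x,y in P]);mu=P.mean(0);d=np.linalg.svd(P-mu)[2][0];r=(P-mu)@[-d[1],d[0]]
    return mu.round(4),np.degrees(np.arctan2(d[1],d[0])).round(2),np.abs(r).max().round(4)
R=[(170+np.diff(G[y,170:200]).argmin()+.5,y) for y in range(132,176)]
B=[(x,165+np.diff(G[165:195,x]).argmin()+.5) for x in range(132,148)]+[(x,165+np.diff(G[165:195,x]).argmin()+.5) for x in range(164,182)]
T=[(x,115+np.diff(G[115:140,x]).argmax()+.5) for x in range(140,180)]
for P in (R,B,T): print(line(P))
```

```text
lens [0.6304 0.2913 0.2551] [0.0016 0.0016]
coltop [0.714  0.2971 0.3655] [0.0006 0.0006]
[[   0    0   90   85 4920]
 [   4    0   70   73 2676]
 [  70   18    3    5   15]
 [  71   48    4    5   19]
 [  70   63    6    5   20]]
(array([0.7356, 0.2319]), np.float64(-172.46), np.float64(0.0013))
(array([0.6703, 0.2906]), np.float64(-81.74), np.float64(0.0187))
(array([0.8002, 0.294 ]), np.float64(97.63), np.float64(0.0017))
```

Request:
step_arm([
  {"jaw": -1, "travel": [0, 0, 0], "turn": [0, 10, 0]},
  {"jaw": -1, "travel": [0, 0, 0], "turn": [0, 20, 0]},
  {"jaw": -1, "travel": [0, 0, 0], "turn": [0, 30, 0]},
  {"jaw": -1, "travel": [0, 0, 0], "turn": [0, 35, 0]},
  {"jaw": -1, "travel": [0, 0, 0], "turn": [0, 35, 0]},
])

```text
clock: 0.72
ee_pos: [0.2743, 0.5891, 0.4037]
orientation: [[-0.742, 0.422, -0.52], [0.347, 0.907, 0.241], [0.573, -0.002, -0.819]]
force: [-0.0, 0.0, 0.0]
gripper_width: 0.998
```

Request:
step_arm([
  {"jaw": -1, "travel": [-0.016, -0.012, -0.011], "turn": [0, -10, 0]},
  {"jaw": -1, "travel": [-0.032, -0.024, -0.022], "turn": [0, -20, 0]},
  {"jaw": -1, "travel": [-0.048, -0.036, -0.033], "turn": [0, -30, 0]},
  {"jaw": -1, "travel": [-0.064, -0.048, -0.044], "turn": [0, -40, 0]},
  {"jaw": -1, "travel": [-0.08, -0.06, -0.055], "turn": [0, -50, 0]},
  {"jaw": -1, "travel": [-0.096, -0.072, -0.066], "turn": [0, -60, 0]},
  {"jaw": -1, "travel": [-0.112, -0.084, -0.077], "turn": [0, -70, 0]},
  {"jaw": -1, "travel": [-0.126, -0.094, -0.088], "turn": [0, -80, 0]},
  {"jaw": -1, "travel": [-0.126, -0.094, -0.088], "turn": [0, -80, 0]},
])

```text
clock: 1.85
ee_pos: [0.3721, 0.4401, 0.4042]
orientation: [[-0.642, 0.418, 0.642], [0.295, 0.908, -0.297], [-0.708, -0.001, -0.707]]
force: [0.2, -0.4, 0.3]
gripper_width: 1.003
```

```bash
cat >> h.py <<'E'
def wcam(s):
    c=camera_info("wrist");T=np.eye(4);T[:3,:3]=s["orientation"];T[:3,3]=s["ee_pos"]; return T@np.array(c["tool_from_camera"])
def wray(M,u,v):
    f,c=K("wrist");p=np.array([u-c["cx"],v-c["cy"]]);r=np.linalg.norm(p)+1e-9;a=r/f
    return M[:3,3],M[:3,:3]@np.r_[np.sin(a)*p/r,np.cos(a)]
def wproj(M,X):
    f,c=K("wrist");q=M[:3,:3].T@(np.array(X)-M[:3,3]);r=np.hypot(q[0],q[1]);a=np.arctan2(r,q[2]);return np.array([c["cx"],c["cy"]])+f*a*q[:2]/r
E
python3 - <<'E'
from h import *
s=sense();im=grab_frame("wrist");cv2.imwrite("pics/w1.png",im);M=wcam(s);np.save("w1.npy",M)
print(s["clock"],np.array(s["ee_pos"]).round(4),np.array(s["orientation"]).round(3),np.round(s["joint_pos"],1)); print(wproj(M,[.632,.289,.255]))
E
```

```text
1.85 [0.3721 0.4401 0.4042] [[-0.642  0.418  0.642]
 [ 0.295  0.908 -0.297]
 [-0.708 -0.001 -0.707]] [-80.7  25.9  19.3 105.9  45.2  57.4 -26. ]
[251.07758609 290.89794772]
```

View pics/w1.png

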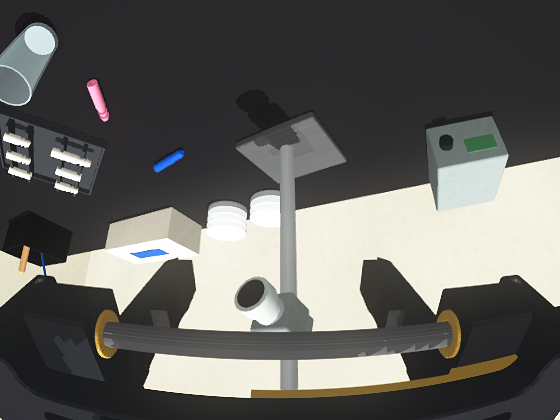

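The lens face is clearly visible at wrist (250,294), against a predicted (251,291). I'll fit its ellipse, then take a second view from the tray side on the way to the grasp.

```bash
cat >> h.py <<'E'
from scipy.spatial.transform import Rotation as Ro
def plan(p,Rt,p0=None,R0=None):
    s=sense();p0=np.array(s["ee_pos"]) if p0 is None else p0;R0=np.array(s["orientation"]) if R0 is None else R0
    t=R0.T@(np.array(p)-p0);w=np.degrees(Ro.from_matrix(R0.T@Rt).as_rotvec())
    print("travel",t.round(4),"turn",w.round(2),"rows>=",max(np.linalg.norm(t)/.0625,np.linalg.norm(w)/10.7).round(1))
def tool(yaw,tilt): # tool x points back (away from heading), fingers tilt out along heading
    h=np.array([np.cos(np.radians(yaw)),np.sin(np.radians(yaw)),0]);k=np.array([0,0,1.]);a=np.radians(tilt)
    z=np.sin(a)*h-np.cos(a)*k;x=-np.cos(a)*h-np.sin(a)*k;return np.c_[x,np.cross(z,x),z]
E
python3 - <<'E'
from h import *
im=cv2.imread("pics/w1.png");g=im.mean(2)[270:330,225:285]
m=(g<90).astype(np.uint8);k,l,st,ce=cv2.connectedComponentsWithStats(m)
for i in range(1,k):
  if st[i,4]>60:
    c=max(cv2.findContours((l==i).astype(np.uint8),0,1)[0],key=len)
    print(st[i],ce[i]+[225,270],cv2.fitEllipse(c) if len(c)>5 else "")
plan([.38,.12,.42],tool(30,45))
E
```

```text
[ 12  10  28  28 545] [250.27706422 293.09174312] ((25.28102684020996, 23.083267211914062), (20.764217376708984, 31.248069763183594), 43.70567321777344)
travel [-0.1112 -0.2881  0.0887] turn [-38.65  -0.13 -38.74] rows>= 5.1
```

Request:
step_arm([
  {"jaw": -1, "travel": [-0.016, -0.041, 0.013], "turn": [-5.5, 0, -5.5]},
  {"jaw": -1, "travel": [-0.032, -0.082, 0.025], "turn": [-11, 0, -11]},
  {"jaw": -1, "travel": [-0.048, -0.123, 0.038], "turn": [-16.5, 0, -16.5]},
  {"jaw": -1, "travel": [-0.064, -0.165, 0.051], "turn": [-22, 0, -22]},
  {"jaw": -1, "travel": [-0.08, -0.206, 0.063], "turn": [-27.5, 0, -27.5]},
  {"jaw": -1, "travel": [-0.096, -0.247, 0.076], "turn": [-33, 0, -33]},
  {"jaw": -1, "travel": [-0.111, -0.288, 0.089], "turn": [-38.7, 0, -38.7]},
  {"jaw": -1, "travel": [-0.111, -0.288, 0.089], "turn": [-38.7, 0, -38.7]},
  {"jaw": -1, "travel": [-0.111, -0.288, 0.089], "turn": [-38.7, 0, -38.7]},
])

```text
clock: 3.02
ee_pos: [0.401, 0.1227, 0.4373]
orientation: [[-0.625, -0.5, 0.6], [-0.355, 0.866, 0.353], [-0.696, 0.007, -0.718]]
force: [-0.6, -0.1, 0.6]
gripper_width: 1.002
```

Run:
```python
from h import *
s=sense();im=grab_frame("wrist");cv2.imwrite("pics/w2.png",im);M=wcam(s);np.save("w2.npy",M);M1=np.load("w1.npy")
print(s["clock"],np.array(s["ee_pos"]).round(4),np.round(s["joint_pos"],1));q=wproj(M,[.632,.289,.255]);print(q)
x,y=np.maximum(q.astype(int)-40,0)
g=im.mean(2)[y:y+80,x:x+80];m=(g<90).astype(np.uint8);k,l,st,ce=cv2.connectedComponentsWithStats(m)
for i in range(1,k):
  if 200<st[i,4]<2000:
    cc=ce[i]+[x,y];print(st[i],cc)
    X,e=tri([wray(M1,250.3,293.1),wray(M,*cc)]);print(X.round(4),np.round(e,4),"scene/top",proj("scene",X).round(1),proj("top",X).round(1))
v=im.copy()
cv2.imwrite("pics/w2c.png",cv2.resize(im[y:y+80,x:x+100],(600,480),interpolation=cv2.INTER_CUBIC))
```

```text
3.025 [0.401  0.1227 0.4373] [-90.2 -16.7  62.8 137.1  57.3  11.   44.4]
[303.04122436 262.34876138]
[ 25  29  30  27 591] [302.19120135 264.23350254]
[0.6322 0.288  0.2573] [0.0001 0.0001] scene/top [362.1  94.1] [116.1 169.4]
```

The two wrist views intersect within 0.1 mm, giving the lens at (0.632, 0.288, 0.257). That projects to scene (362,94) and top (116,169), in line with the outside cameras. The foot edges give a stand yaw of about 7.5°. Next is the pose above the nozzle, with the jaws part shut to about 30 mm so the fingers clear the neighbour and the tray rim.

Run:
```python
from h import *
plan([.538,-.0315,.28],tool(27.9,0))
```

```text
travel [ 0.0769 -0.2017  0.1408] turn [ 1.22 43.93  1.78] rows>= 4.1
```

Request:
step_arm([
  {"jaw": 0.32, "travel": [0.013, -0.034, 0.023], "turn": [0, 7, 0]},
  {"jaw": 0.32, "travel": [0.026, -0.068, 0.046], "turn": [0, 15, 0]},
  {"jaw": 0.32, "travel": [0.039, -0.101, 0.07], "turn": [1, 22, 1]},
  {"jaw": 0.32, "travel": [0.052, -0.135, 0.094], "turn": [1, 29, 1]},
  {"jaw": 0.32, "travel": [0.064, -0.168, 0.117], "turn": [1, 36, 2]},
  {"jaw": 0.32, "travel": [0.077, -0.202, 0.141], "turn": [1.2, 43.9, 1.8]},
  {"jaw": 0.32, "travel": [0.077, -0.202, 0.141], "turn": [1.2, 43.9, 1.8]},
  {"jaw": 0.32, "travel": [0.077, -0.202, 0.141], "turn": [1.2, 43.9, 1.8]},
  {"jaw": 0.32, "travel": [0.077, -0.202, 0.141], "turn": [1.2, 43.9, 1.8]},
])

```text
clock: 4.2
ee_pos: [0.5397, -0.0302, 0.2774]
orientation: [[-0.883, -0.469, -0.001], [-0.469, 0.883, -0.003], [0.002, -0.002, -1.0]]
force: [-0.3, 1.3, 1.3]
gripper_width: 0.338
```

Run:
```python
from h import *
s=sense();im=grab_frame("wrist");cv2.imwrite("pics/w3.png",im);M=wcam(s)
R=np.array(s["orientation"]);print(s["clock"],np.array(s["ee_pos"]).round(4),R.round(3),s["gripper_width"],np.round(s["joint_pos"],1))
a=np.radians(27.9);d=np.array([np.cos(a),np.sin(a),0]);C=np.array([.538,-.0315,.036])
for t in(-.038,0,.038):print(wproj(M,C+t*d).round(1))
hsv=cv2.cvtColor(im,cv2.COLOR_BGR2HSV);m=((hsv[...,2]>150)&(hsv[...,1]<70)).astype(np.uint8)
k,l,st,ce=cv2.connectedComponentsWithStats(m)
for i in range(1,k):
  if 300<st[i,4]<20000:
    p=np.argwhere(l==i)[:,::-1].astype(float);mu=p.mean(0);u=np.linalg.svd(p-mu,full_matrices=False)[2][0]
    t=(p-mu)@u;w=[]
    for x in(mu+u*t.min(),mu+u*t.max(),mu):
        o,r=wray(M,*x);w.append((o+r*(.036-o[2])/r[2])[:2])
    print(st[i],mu.round(1),np.round(w,4).tolist(),"mid",((w[0]+w[1])/2).round(4),np.linalg.norm(w[0]-w[1]).round(4))
plan([.538,-.0315,.179],tool(27.9,0))
```

```text
4.2 [ 0.5397 -0.0302  0.2774] [[-0.883 -0.469 -0.001]
 [-0.469  0.883 -0.003]
 [ 0.002 -0.002 -1.   ]] 0.3383551346070343 [-33.5  37.7  43.2 112.  -36.3  44.8 148.6]
[278.4 170.6]
[278.3 222.2]
[278.1 268.3]
[ 200    0  131  112 9080] [271.   54.9] [[0.4852, -0.1172], [0.3864, -0.0682], [0.4365, -0.091]] mid [ 0.4358 -0.0927] 0.1103
[ 177   28   24   76 1567] [188.6  64.3] [[0.4432, -0.151], [0.4904, -0.126], [0.4663, -0.1385]] mid [ 0.4668 -0.1385] 0.0534
[ 100   40   23   73 1477] [110.4  76. ] [[0.4722, -0.2048], [0.5202, -0.1793], [0.4963, -0.1914]] mid [ 0.4962 -0.192 ] 0.0544
[ 490   82   70   79 4085] [528.8 116.2] [[0.3501, 0.1737], [0.3619, 0.0694], [0.3588, 0.1093]] mid [0.356  0.1215] 0.1049
[ 268  164   23  103 2083] [278.8 211.7] [[0.5002, -0.0512], [0.5695, -0.0143], [0.5307, -0.0349]] mid [ 0.5349 -0.0327] 0.0786
[ 184  181   26   73 1467] [196.2 216.7] [[0.5391, -0.0996], [0.5893, -0.073], [0.5627, -0.0868]] mid [ 0.5642 -0.0863] 0.0568
[ 109  183   27   67 1207] [122.7 214.3] [[0.5679, -0.1534], [0.6165, -0.1277], [0.5897, -0.1413]] mid [ 0.5922 -0.1405] 0.0549
[398 205  75  49 974] [437.1 229.2] [[0.4551, 0.1027], [0.5142, 0.0648], [0.4844, 0.0834]] mid [0.4846 0.0838] 0.0703
[ 80 347  41  38 670] [100.5 367.9] [[0.7692, -0.152], [0.7945, -0.0962], [0.7815, -0.1223]] mid [ 0.7819 -0.1241] 0.0613
travel [0.0014 0.0029 0.0966] turn [-0.32 -0.14 -0.11] rows>= 1.5
```

View pics/w3.png

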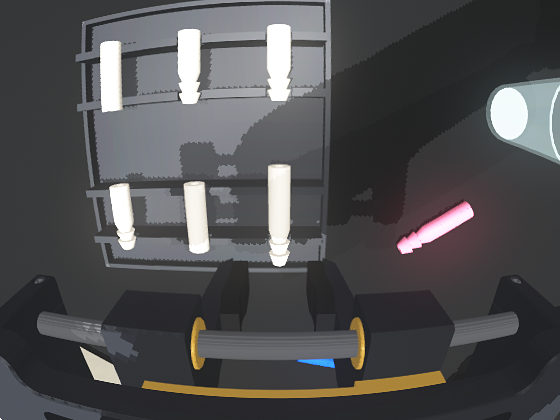

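The wrist view shows the long nozzle at (279,212) with its barbs down at (279,262), centred between the part-shut fingers at (233,290) and (322,290). The pink look-alike is off to the right at (437,229). Descending now.

Request:
step_arm([
  {"jaw": 0.32, "travel": [0.002, 0, 0.03], "turn": [-0.2, -0.1, 0]},
  {"jaw": 0.32, "travel": [0.003, 0, 0.06], "turn": [-0.2, -0.1, 0]},
  {"jaw": 0.32, "travel": [0.003, 0, 0.08], "turn": [-0.2, -0.1, 0]},
  {"jaw": 0.32, "travel": [0.003, 0, 0.098], "turn": [-0.2, -0.1, 0]},
  {"jaw": 0.32, "travel": [0.003, 0, 0.098], "turn": [-0.2, -0.1, 0]},
  {"jaw": 0.32, "travel": [0.003, 0, 0.098], "turn": [-0.2, -0.1, 0]},
])

```text
clock: 5.0
ee_pos: [0.5353, -0.0311, 0.1829]
orientation: [[-0.883, -0.469, 0.003], [-0.469, 0.883, 0.001], [-0.003, -0.001, -1.0]]
force: [0.4, 0.3, 0.5]
gripper_width: 0.34
```

Request:
step_arm([
  {"jaw": 0.32, "travel": [-0.001, 0, 0.003], "turn": [0, 0, 0]},
  {"jaw": 0.32, "travel": [-0.001, 0, 0.003], "turn": [0, 0, 0]},
  {"jaw": 1, "travel": [-0.001, 0, 0.003], "turn": [0, 0, 0]},
  {"jaw": 1, "travel": [-0.001, 0, 0.003], "turn": [0, 0, 0]},
  {"jaw": 1, "travel": [-0.001, 0, 0.003], "turn": [0, 0, 0]},
  {"jaw": 1, "travel": [-0.001, 0, 0.003], "turn": [0, 0, 0]},
  {"jaw": 1, "travel": [-0.001, 0, 0.003], "turn": [0, 0, 0]},
  {"jaw": 1, "travel": [-0.001, 0, 0.003], "turn": [0, 0, 0]},
], squeeze=25)

```text
clock: 6.0
ee_pos: [0.5357, -0.0309, 0.1797]
orientation: [[-0.883, -0.469, 0.002], [-0.469, 0.883, -0.0], [-0.002, -0.001, -1.0]]
force: [0.2, 0.7, 2.1]
gripper_width: 0.167
```

The opening reads about 15 mm, so the fingers are on the tube. Lifting straight up.

Request:
step_arm([
  {"jaw": 1, "travel": [0, 0, -0.01], "turn": [0, 0, 0]},
  {"jaw": 1, "travel": [0, 0, -0.03], "turn": [0, 0, 0]},
  {"jaw": 1, "travel": [0, 0, -0.06], "turn": [0, 0, 0]},
  {"jaw": 1, "travel": [0, 0, -0.1], "turn": [0, 0, 0]},
  {"jaw": 1, "travel": [0, 0, -0.14], "turn": [0, 0, 0]},
  {"jaw": 1, "travel": [0, 0, -0.17], "turn": [0, 0, 0]},
  {"jaw": 1, "travel": [0, 0, -0.17], "turn": [0, 0, 0]},
  {"jaw": 1, "travel": [0, 0, -0.17], "turn": [0, 0, 0]},
])

```text
clock: 7.0
ee_pos: [0.5349, -0.0307, 0.3495]
orientation: [[-0.883, -0.469, 0.001], [-0.469, 0.883, 0.0], [-0.001, -0.0, -1.0]]
force: [0.7, 0.5, -0.9]
gripper_width: 0.169
```

Run:
```python
from h import *
s=sense();im=grab_frame("wrist");M=wcam(s);np.save("w4.npy",M)
R=np.array(s["orientation"]);print(s["clock"],np.array(s["ee_pos"]).round(4),s["gripper_width"],s["force"],np.round(s["joint_pos"],1))
x,y=190,150;cv2.imwrite("pics/w4.png",cv2.resize(im[150:420,190:370],(520,780))[:600] if 0 else im)
cv2.imwrite("pics/scene4.png",grab_frame("scene"));cv2.imwrite("pics/top4.png",grab_frame("top"))
a=cv2.resize(im[200:380,190:370],(400,400));b=cv2.imread("pics/scene4.png")
G=np.array(s["ee_pos"])+R@[0,0,.147];u,v=proj("scene",G).astype(int);print(G,u,v);b=cv2.resize(b[v-40:v+40,u-40:u+40],(400,400),interpolation=cv2.INTER_CUBIC)
cv2.imwrite("pics/c4.png",np.hstack([a,b]))
fx=lambda y:np.array([np.cos(np.radians(20))*np.cos(np.radians(y)),np.cos(np.radians(20))*np.sin(np.radians(y)),np.sin(np.radians(20))])
L=np.array([.6322,.288,.2573]);F=L-.12*fx(7.5);Rt=tool(7.5,20);p=F-Rt@[0,0,.147];print("focus",F.round(4),"tcp",p.round(4));plan(p,Rt)
```

```text
7.0 [ 0.5349 -0.0307  0.3495] 0.16907854345390974 [ 0.67623287  0.45838821 -0.94628406] [-37.4  31.   48.1 110.4 -29.3  51.5 143.5]
[ 0.53511165 -0.03068736  0.20246039] 219 206
focus [0.5204 0.2733 0.2163] tcp [0.4706 0.2667 0.3544]
travel [-0.0827  0.293  -0.0058] turn [  3.55 -19.79  20.27] rows>= 4.9
```

View pics/c4.png

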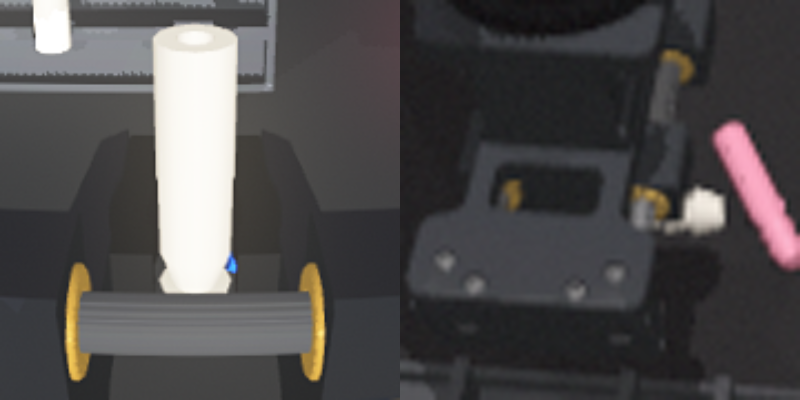

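The nozzle is firmly held, barbs forward and tail near wrist (278,217), while the other fittings stay in the tray. Moving to the focus.

Request:
step_arm([
  {"jaw": 1, "travel": [-0.008, 0.029, -0.001], "turn": [0.4, -2, 2]},
  {"jaw": 1, "travel": [-0.017, 0.059, -0.001], "turn": [0.7, -4, 4]},
  {"jaw": 1, "travel": [-0.025, 0.088, -0.002], "turn": [1.1, -6, 6]},
  {"jaw": 1, "travel": [-0.033, 0.117, -0.002], "turn": [1.4, -8, 8]},
  {"jaw": 1, "travel": [-0.041, 0.147, -0.003], "turn": [1.8, -10, 10]},
  {"jaw": 1, "travel": [-0.05, 0.176, -0.004], "turn": [2.1, -12, 12]},
  {"jaw": 1, "travel": [-0.058, 0.205, -0.004], "turn": [2.5, -14, 14]},
  {"jaw": 1, "travel": [-0.066, 0.234, -0.005], "turn": [2.8, -16, 16]},
  {"jaw": 1, "travel": [-0.074, 0.264, -0.005], "turn": [3.2, -18, 18]},
  {"jaw": 1, "travel": [-0.083, 0.293, -0.006], "turn": [3.6, -19.8, 20.3]},
  {"jaw": 1, "travel": [-0.083, 0.293, -0.006], "turn": [3.6, -19.8, 20.3]},
  {"jaw": 1, "travel": [-0.083, 0.293, -0.006], "turn": [3.6, -19.8, 20.3]},
])

```text
clock: 8.65
ee_pos: [0.4712, 0.2658, 0.355]
orientation: [[-0.931, -0.129, 0.341], [-0.122, 0.992, 0.043], [-0.343, -0.002, -0.939]]
force: [-0.6, 0.0, -0.2]
gripper_width: 0.168
```

Run:
```python
from h import *
s=sense();im=grab_frame("wrist");M=wcam(s);np.save("w5.npy",M);cv2.imwrite("pics/w5.png",im)
R=np.array(s["orientation"]);p=np.array(s["ee_pos"]);print(s["clock"],p.round(4),s["gripper_width"],s["force"],np.round(s["joint_pos"],1))
Rt=tool(7.5,20);tp=np.array([.4706,.2667,.3544]);plan(tp,Rt)
N=p+R@[0,0,.147];fx=-R[:,0];print("grasp",N.round(4))
out=[]
for n in("scene","top"):
    b=grab_frame(n);cv2.imwrite(f"pics/{n}5.png",b);print(n,[proj(n,N+t*fx).round(1).tolist() for t in(-.038,0,.038,.12)])
    u,v=proj(n,N+.05*fx).astype(int);x=max(u-40,0);y=max(v-40,0);print("crop",x,y);out.append(cv2.resize(b[y:y+80,x:x+80],(400,400),interpolation=cv2.INTER_CUBIC))
cv2.imwrite("pics/c5.png",np.hstack(out))
print("tail exp",wproj(M,p+R@[.038,0,.147]),"prev",wproj(np.load("w4.npy"),np.array([.5349,-.0307,.3495])+np.c_[[-.883,-.469,-.001],[-.469,.883,0],[.001,0,-1]]@[.038,0,.147]))
```

```text
8.65 [0.4712 0.2658 0.355 ] 0.16770004837764327 [-0.55244501  0.03149382 -0.16174088] [-81.5  31.1  58.5 117.2 -37.   30.8  95.8]
travel [0.0009 0.0014 0.0005] turn [-0.13  0.09 -0.08] rows>= 0.0
grasp [0.5212 0.272  0.217 ]
scene [[289.3, 94.4], [305.5, 94.3], [322.5, 94.3], [362.2, 94.3]]
crop 288 54
top [[131.5, 252.9], [128.1, 233.4], [124.5, 213.4], [116.6, 168.9]]
crop 83 167
tail exp [278.36799016 220.16954613] prev [278.67201442 220.05197957]
```

View pics/c5.png

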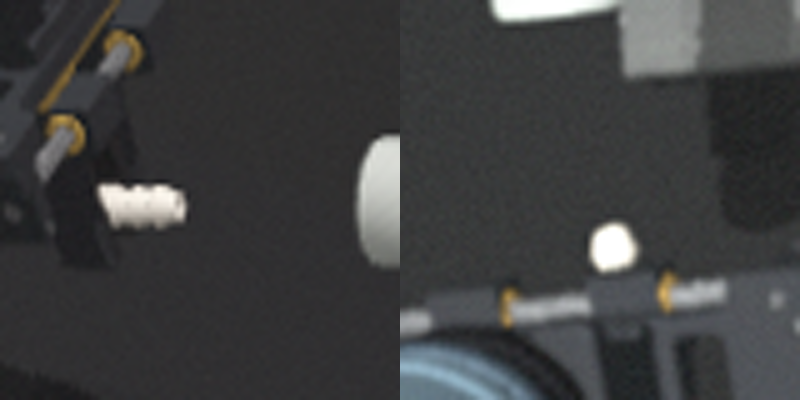

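In the scene crop the barbed tip is near full-picture (325,95) and the lens rim's left edge near (359,94), nearly in line. In the top view the tip is near (125,212). I'll refine these by sub-pixel edges relative to the lens, plus the tail in the wrist view.

Run:
```python
from h import *
s=sense();R=np.array(s["orientation"]);p=np.array(s["ee_pos"]);N=p+R@[0,0,.147];fx=-R[:,0]
sc=cv2.imread("pics/scene5.png").mean(2);tp=cv2.imread("pics/top5.png").mean(2)
def edge(v,th): # first crossings
    i=np.where((v[:-1]<th)!=(v[1:]<th))[0];return [k+(th-v[k])/(v[k+1]-v[k]) for k in i]
def disc(C,r,Rm=R):
    t=np.linspace(0,2*np.pi,73);return np.array([C+r*(np.cos(a)*Rm[:,1]+np.sin(a)*Rm[:,2]) for a in t])
print("scene cols (v edges)")
for u in range(309,326): print(u,np.round([85+e for e in edge(sc[85:106,u],125)],2),end=' | ')
print("\nscene tip u:",[np.round([318+e for e in edge(sc[v,318:340],125)],2).tolist() for v in range(91,100)])
print("lens rim u:",[np.round([345+e for e in edge(sc[v,345:372],125)],2).tolist() for v in range(84,106,3)])
L=np.array([.6322,.288,.2573])
for r in(.005,.0065):
    D=np.array([proj("scene",x) for x in disc(N+.038*fx,r)]);T=np.array([proj("top",x) for x in disc(N+.038*fx,r)]);print(r,"pred tip scene umax",D[:,0].max().round(2),"v",D[:,1].min().round(1),D[:,1].max().round(1),"top vmin",T[:,1].min().round(2),"u",T[:,0].min().round(1),T[:,0].max().round(1))
D=np.array([proj("scene",x) for x in disc(L,.023)]);print("pred lens rim umin",D[:,0].min().round(2),D[:,1].min().round(1),D[:,1].max().round(1))
print("top rows",[(v,np.round([112+e for e in edge(tp[v,112:140],150)],2).tolist()) for v in range(209,221)]);
print("top tip v",[np.round([203+e for e in edge(tp[203:218,u],150)],2).tolist() for u in range(121,131)])
w=cv2.imread("pics/w5.png").mean(2);M=np.load("w5.npy")
print("wrist rows",[(v,np.round([240+e for e in edge(w[v,240:315],170)],1).tolist()) for v in range(208,250,5)])
print("wrist v",[np.round([195+e for e in edge(w[195:235,u],170)],1).tolist() for u in range(264,294,4)])
D=np.array([wproj(M,x) for x in disc(p+R@[.038,0,.147],.008)]);print("pred tail rim v",D[:,1].min().round(1),D[:,1].max().round(1),"u",D[:,0].min().round(1),D[:,0].max().round(1))
```

```text
scene cols (v edges)
309 [90.42 95.86] | 310 [90.4  97.93] | 311 [90.4  98.16] | 312 [90.71 97.68] | 313 [91.32 97.64] | 314 [91.07 97.88] | 315 [90.49 98.18] | 316 [90.62 97.88] | 317 [90.9  97.66] | 318 [90.77 97.61] | 319 [90.46 98.26] | 320 [90.49 98.16] | 321 [90.64 97.68] | 322 [91.32 97.41] | 323 [91.69 97.57] | 324 [92.62 97.44] | 325 [] | 
scene tip u: [[321.51], [323.59], [324.16], [324.46], [324.65], [324.54], [324.27], [318.64, 320.31], []]
lens rim u: [[361.16], [359.83], [359.35], [359.23], [359.2], [359.72], [362.57, 370.74], [370.28]]
0.005 pred tip scene umax 323.8 v 91.7 97.0 top vmin 212.52 u 121.8 127.6
0.0065 pred tip scene umax 324.14 v 90.9 97.8 top vmin 212.34 u 120.9 128.4
pred lens rim umin 357.26 81.1 106.8
top rows [(209, []), (210, []), (211, []), (212, [122.94, 127.58]), (213, [121.58, 128.33]), (214, [121.06, 128.77]), (215, [120.79, 129.34]), (216, [120.69, 129.71]), (217, [120.64, 129.72]), (218, [120.77, 129.43]), (219, [121.26, 128.87]), (220, [122.0, 126.88])]
top tip v [[214.22], [212.55], [211.96], [211.48], [211.26], [211.29], [211.56], [212.51], [214.45], []]
wrist rows [(208, []), (213, [262.5, 292.5]), (218, [258.5, 296.2]), (223, [258.6, 295.8]), (228, [258.5, 296.0]), (233, [258.6, 296.0]), (238, [251.2, 258.5, 295.7, 306.0, 306.3, 311.1]), (243, [252.3, 258.7, 295.7, 304.8]), (248, [295.6, 302.8])]
wrist v [[212.6], [211.6], [210.8], [210.6], [210.8], [211.3], [211.8], [212.8]]
pred tail rim v 215.1 228.6 u 258.3 296.9
```

Run:
```python
from h import *
im=cv2.imread("pics/top0.png");g=im.mean(2);sc=cv2.imread("pics/scene0.png").mean(2)
def edge(v,th):
    i=np.where((v[:-1]<th)!=(v[1:]<th))[0];return [k+(th-v[k])/(v[k+1]-v[k]) for k in i]
Rm=tool(7.5,20);L=np.array([.6322,.288,.2573]);t=np.linspace(0,2*np.pi,361)
rim=lambda C:np.array([C+.023*(np.cos(a)*Rm[:,1]+np.sin(a)*Rm[:,2]) for a in t])
for n in("top","scene"):
    D=np.array([proj(n,x) for x in rim(L)]);print(n,"pred u",D[:,0].min().round(1),D[:,0].max().round(1),"v",D[:,1].min().round(1),D[:,1].max().round(1))
print("top left/right",[(v,np.round([90+e for e in edge(g[v,90:135],160)],1).tolist()) for v in range(156,174,2)])
print("top bottom",[(u,np.round([160+e for e in edge(g[160:185,u],160)],1).tolist()) for u in range(100,131,3)])
print("scene v",[(u,np.round([70+e for e in edge(sc[70:115,u],125)],1).tolist()) for u in range(359,374,2)])
a=cv2.resize(cv2.imread("pics/w1.png")[265:325,220:280],(400,400),interpolation=cv2.INTER_CUBIC)
b=cv2.resize(cv2.imread("pics/w2.png")[235:295,270:330],(400,400),interpolation=cv2.INTER_CUBIC)
for M,im,x,y in((np.load("w1.npy"),a,220,265),(np.load("w2.npy"),b,270,235)):
    P=(np.array([wproj(M,q) for q in rim(L)])-[x-.5,y-.5])*400/60
    cv2.polylines(im,[P.astype(np.int32)],True,(0,0,255),1)
cv2.imwrite("pics/lens.png",np.hstack([a,b]))
```

```text
top pred u 102.2 129.6 v 167.7 171.3
scene pred u 357.3 366.6 v 81.1 106.8
top left/right [(156, [101.4, 124.7]), (158, [101.5, 126.8]), (160, [99.9, 126.9]), (162, [100.1, 127.0]), (164, [100.4, 127.2]), (166, [100.7, 126.9]), (168, [101.1, 124.0]), (170, [102.2, 112.6]), (172, [])]
top bottom [(100, [160.9]), (103, [170.5]), (106, [170.6]), (109, [170.4]), (112, [170.1]), (115, [169.8]), (118, [169.3]), (121, [168.7]), (124, [168.0]), (127, [162.3, 165.6]), (130, [])]
scene v [(359, []), (361, [84.3, 101.3]), (363, [81.5, 101.9]), (365, [80.7, 102.1]), (367, [80.7, 102.9]), (369, [80.7, 103.3]), (371, [80.6, 99.2, 102.4, 105.5]), (373, [80.6, 99.7])]
```

View pics/lens.png

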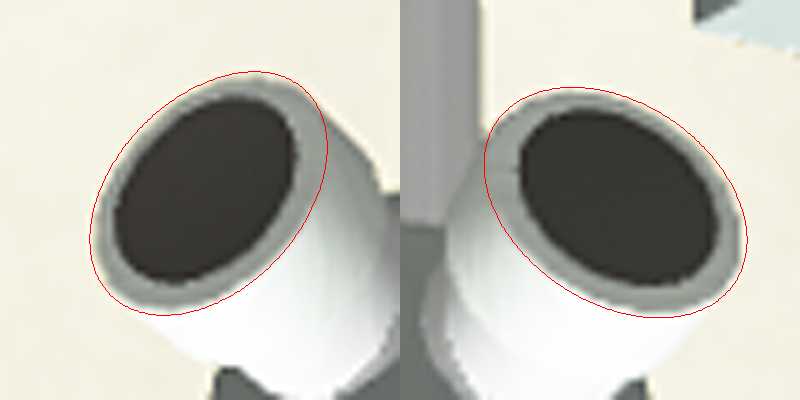

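The drawn 46 mm rim matches both wrist views. The outside cameras put the lens 2–3 mm further toward +y and about 1–2 mm further in x, so I'll fuse the estimates and make a small correction.

Run:
```python
from h import *
Rt=tool(7.2,20);L=np.array([.6338,.2898,.2575]);F=L+.121*Rt[:,0];p=F-Rt@[0,0,.147];print(F.round(4),p.round(4));plan(p,Rt)
```

```text
[0.521  0.2755 0.2161] [0.4711 0.2692 0.3543]
travel [0.0003 0.0039 0.0011] turn [0.   0.11 0.15] rows>= 0.1
```

Request:
step_arm([
  {"jaw": 1, "travel": [0, 0.002, 0.0005], "turn": [0, 0.1, 0.1]},
  {"jaw": 1, "travel": [0, 0.004, 0.001], "turn": [0, 0.1, 0.1]},
  {"jaw": 1, "travel": [0, 0.004, 0.001], "turn": [0, 0.1, 0.1]},
  {"jaw": 1, "travel": [0, 0.004, 0.001], "turn": [0, 0.1, 0.1]},
  {"jaw": 1, "travel": [0, 0.004, 0.001], "turn": [0, 0.1, 0.1]},
  {"jaw": 1, "travel": [0, 0.004, 0.001], "turn": [0, 0.1, 0.1]},
  {"jaw": 1, "travel": [0, 0.004, 0.001], "turn": [0, 0.1, 0.1]},
  {"jaw": 1, "travel": [0, 0.004, 0.001], "turn": [0, 0.1, 0.1]},
])

```text
clock: 9.8
ee_pos: [0.471, 0.2708, 0.3545]
orientation: [[-0.932, -0.128, 0.34], [-0.121, 0.992, 0.044], [-0.343, -0.0, -0.94]]
force: [0.6, 0.9, -0.9]
gripper_width: 0.17
```

Run:
```python
from h import *
s=sense();R=np.array(s["orientation"]);p=np.array(s["ee_pos"]);print(s["clock"],p.round(4),R.round(3).tolist(),"grasp",(p+R@[0,0,.147]).round(4),s["gripper_width"],np.abs(s["joint_velocities"]).max())
fx=-R[:,0];print("elev",np.degrees(np.arcsin(fx[2])),"yaw",np.degrees(np.arctan2(fx[1],fx[0])))
a=grab_frame("scene")[55:145,260:395];b=grab_frame("top")[150:240,60:195]
cv2.imwrite("pics/fin.png",np.hstack([cv2.resize(x,(400,267),interpolation=cv2.INTER_CUBIC) for x in(a,b)]))
```

```text
9.8 [0.471  0.2708 0.3545] [[-0.932, -0.128, 0.34], [-0.121, 0.992, 0.044], [-0.343, -0.0, -0.94]] grasp [0.5209 0.2772 0.2164] 0.17023961213494693 0.16776635215894822
elev 20.02988448868108 yaw 7.373369911277756
```

View pics/fin.png

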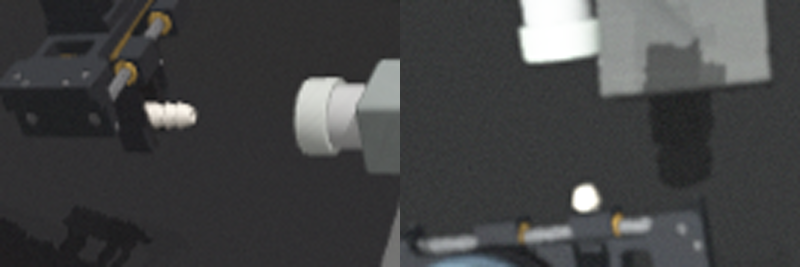

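Elevation is 20.0° and yaw 7.4°. In the scene crop the nozzle (170,115) and barrel (315,115) are in line. In the top view the nozzle is about 0.8 px (1.5 mm) past the barrel's line, so I'll take that back and hold.

Request:
step_arm([
  {"jaw": 1, "travel": [0, -0.0015, 0], "turn": [0, 0, 0]},
  {"jaw": 1, "travel": [0, -0.0015, 0], "turn": [0, 0, 0]},
  {"jaw": 1, "travel": [0, -0.0015, 0], "turn": [0, 0, 0]},
  {"jaw": 1, "travel": [0, -0.0015, 0], "turn": [0, 0, 0]},
  {"jaw": 1, "travel": [0, -0.0015, 0], "turn": [0, 0, 0]},
  {"jaw": 1, "travel": [0, -0.0015, 0], "turn": [0, 0, 0]},
  {"jaw": 1, "travel": [0, -0.0015, 0], "turn": [0, 0, 0]},
  {"jaw": 1, "travel": [0, -0.0015, 0], "turn": [0, 0, 0]},
])

```text
clock: 10.9
ee_pos: [0.4712, 0.2693, 0.3545]
orientation: [[-0.932, -0.128, 0.34], [-0.121, 0.992, 0.044], [-0.342, -0.0, -0.94]]
force: [-0.6, -0.0, 0.1]
gripper_width: 0.165
```

Run:
```python
from h import *
for i in range(4):
    s=sense();R=np.array(s["orientation"]);p=np.array(s["ee_pos"]);g=grab_frame("top").mean(2)
    print(s["clock"],"grasp",(p+R@[0,0,.147]).round(4),s["gripper_width"],np.abs(s["joint_velocities"]).max().round(2),end=' ')
    m=(g[205:225,110:140]>150);ys,xs=np.where(m);print("top nozzle",xs.mean()+110,ys.mean()+205)
```

```text
10.9 grasp [0.5211 0.2757 0.2164] 0.16516503107086516 0.17 top nozzle 123.31944444444444 216.52777777777777
10.95 grasp [0.5211 0.2757 0.2164] 0.16959330628102162 0.16 top nozzle 123.31944444444444 216.52777777777777
11.0 grasp [0.5211 0.2757 0.2164] 0.16638739262418673 0.13 top nozzle 123.31944444444444 216.52777777777777
11.05 grasp [0.5211 0.2757 0.2164] 0.1665327610714357 0.13 top nozzle 123.31944444444444 216.52777777777777
```

The pose is steady and on target: grasp point (0.521, 0.276, 0.216), top pixel 123.3 against 123.2 expected. Handing in.

```bash
python3 -c "
from plant import finish_job
print(finish_job())"
```

```text
the job is handed in; nothing more can be done
None
```

I picked the long nozzle out of the tray and handed the job in at about 11 s. The arm is holding it still in front of the inspection camera, with the barbed end towards the lens.

- **Pose:** elevation measured 20.0° and yaw 7.4° at the second-to-last pose; only a 1.5 mm sideways shift came after. The stand's foot edges gave a yaw of about 7.5°.
- **Position:** the grasp point is at (0.521, 0.276, 0.216), within about 0.3 mm of my computed focus point.
- **Grip:** the nozzle was held at about 15 mm opening with a 25 N grip. It did not move over the last four readings.
- **Surroundings:** wrist forces stayed near zero, so there was no sign of contact. I did not look at the whole tray again after the lift.

**What disagreed:** the wrist camera and the two outside cameras put the lens 2–3 mm apart, and the nozzle's place along the grip about 2–4 mm apart. I used a fused lens position. The last check, in the top view, had the nozzle within 0.1 px of the barrel's line. I could not check the lens with the wrist camera in the final pose, so expect a few mm of uncertainty in the 12 cm distance and the sideways centring.

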